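Dispense a filter ball with the lever and ease the lid shut

ROBOT

A 6-joint arm with a two-finger parallel gripper is mounted at the origin on the work surface. World frame = base frame: x ahead of the robot, y to its left, z up, the work surface at z = 0. Lengths are in m, angles in rad, forces in N, time in s.
With the tool pointing down it reaches from about 0.225 to 0.875 m from the base axis. Payload 3.4 kg.
Tool frame: the origin (TCP) lies at the very end of the fingers, on their centre line; the grasp point (between the pads) lies 19 mm behind it (manip.grasp_offset is the y of the grasp point in the tool frame, in m); y points along the fingers, z is the direction in which the jaws open and shut, and the axes are right-handed (so a half turn about y gives the same grasp; the last joint's range is limited). The gripper opens to 85 mm and grips with 20 to 120 N. Pads are 22 mm wide; open, the fingers measure 114 mm over their backs; the gripper's body (76 mm by 85 mm) begins 54 mm behind the grasp point. The pads swing forward as they close: fully open they stand 13 mm farther back than shut.
Start: joints at [-1.251, 0.276, 1.505, -0, 1.361, -0.121], TCP at [0.245, -0.52, 0.231] pointing down, gripper open.
Joint ranges: [-2.89, 2.89], [-0.75, 2.08], [0.22, 2.7], [-1.18, 4.32], [0.11, 2.71], [-2.7, 2.7]. Speed limits (rad/s): [2.57, 2.57, 3.14, 3.14, 3.14, 3.14].

INTERFACE

Orientations are given as [roll, pitch, yaw] about the fixed x, y, z axes, in that order (R = Rz(yaw) Ry(pitch) Rx(roll)).
In Python, from rig import telemetry, optics, order, outline_of, manip gives the robot as it stands.
- The arm moves only by the tool arm_command, never from a script. Its argument "increments" is a list that holds one entry, the list of rows, each a list of 7 numbers: the shift along the tool's x, y, z in mm, then the turn, a rotation vector about the tool's x, y, z in degrees, then the finger opening in mm, from 0 to 85.4. A call has 1 to 10 rows; each row is the pose to reach, as a shift and turn from the pose commanded when the call began, along the tool's axes at that moment; what a row does not reach only later rows make up. A row lasts 1/8 s, in which the tool goes at most 62.5 mm and 10.7 degrees, less where a joint would pass 70% of its speed; a pose out of reach is approached as far as the arm can. A call with a gripper value outside its range is refused whole. The fingers move at their own pace and stop on an object; "force" is the grip in N (left out, the last holds). Time passes only in rows, so rows that repeat a pose let the fingers close. It gives the time, the measured TCP pose, the force and the opening at its end, in the units of the state.
- telemetry.get_state(): the state, without advancing time (a new reading comes with each control period).
- optics.capture(name): name is "side" or "top" or "wrist"; returns a dict with "pixels" (400x640x3 uint8, blue, green, red), "fx", "fy", "cx", "cy" (pixels), "k1" (the pictures are not rectified: a ray, as slopes to the right and down, at radius r is drawn at 1 + k1 r^2 times it, then the intrinsics apply), "xyz" and "rotation" of the camera in the world. Camera axes: x right, y down, z forward; pixel columns grow to the right and rows downward; lengths in m; the calibration is good to about 2 mm. A picture is of the moment at which its call begins. There is no depth.
- order.close_job(): hands the job in, once; it reports no verdict.
Trained networks look in the newest picture that a camera, given by its name, has taken for a name from the list of things; names that differ only in an ending like _2 or _b are one class to them, and where a whole thing is asked for, a point or a joint stands for the part that bears it (a point fixed in the world has none). Each returns a list of dicts, best first, with "score" (0 to 1); they miss things now and then, are a little off and sometimes report something else, mostly with a low value. They report only what shows in the picture. A call takes as long as a camera call.
- outline_of(camera, label): "mask" (400x640 bool, what is visible of it) and "rect" ([left, top, right, bottom] in pixels, round what is visible of it).
The state is a dict: "time": time; "joint_pos": joint angles; "joint_vel": joint speeds; "joint_torque": joint torques, N m; "tool_pos": TCP position; "ee_rot": TCP orientation; "ft_force": force on the tool from outside, world axes, zero at the start; "moment": the same for the moment, N m; "finger_gap": opening from 0.0 (shut) to 1.0 (fully open).
Only numpy, scipy, OpenCV 4.12 (cv2) and the standard library are available. Lean on these libraries where they do the work, as an engineer would, in place of code of your own. Each camera call takes 0.05 s, during which the arm holds its last target.

TASK

Press down the lever at the side of the clear tub with the fingertips, without gripping or forcing it, so that the linked lid lifts and the black filter ball inside rolls out by itself into the tray in front. Then let the lever come back up slowly under the fingertips so that the lid eases fully shut without slamming. Do not touch the lid panel or the ball, and leave the jar, the nozzle and the tweezers where they stand.

Things in the scene. Friction and masses are not known exactly. Their poses are not given: they have to be found in the camera images.
- dispenser: Fixed clear plastic tub, 110 mm wide (y), with a sloped front mouth and a open catch tray (grey walls, white floor) in front. Origin: on the shelf, straight below the lid's hinge line. Axes: -x points out of the mouth along the tray, z up. Tub from x = -66 to +110 mm, top at 129 mm; tray from x = -68 to -202 mm, walls 46 mm high. The hinge line runs along y at x = 0, z = 120 mm.
- lid (a joint): Hinge of lid and lever, both on one shaft (rad): 0 = lid shut, lever up; positive = lid lifted and lever pressed down. Stop at 0.85. The ball can pass from about 0.4. A spring and the lid's weight always push it shut (about 1 to 3 N at the pad): let go, it snaps shut at some 4 rad/s; closing faster than 2 rad/s before the last few degrees counts as slamming.
- lever_pad (a point): Centre of the upper face of the flat pad (46 mm long, 56 mm wide, 8 mm thick) that ends the white lever (lid_c1; pad: lid_c2), outside the tub on the dispenser's -y side: 92 mm from the hinge line towards the dispenser's +x, y = -90 mm. Slopes up 0.42 rad with the lid shut. About 161 mm above the shelf then, 85 mm at the stop; moves almost straight down. Press it from above.
- ball_center (a point): Black plastic filter ball, 32 mm across, 20 g, this point is its centre. At the start it lies inside the tub on a sloping floor, against the inside of the lid; when the lid lifts it rolls out into the tray by itself in about a second.
- tray (a point): Centre of the catch tray's floor, 6 mm above the shelf; the tray's inside is 126 by 102 mm.
- food_jar: Bystander: upright closed jar, 60 mm across, 95 mm high; origin at the centre of its underside.
- nozzle: Bystander: blue tubular gravel vacuum nozzle standing upright, 60 mm across at the foot, 28 mm at the top, 135 mm high; origin at the centre of its underside.
- tweezers: Bystander: curved steel tweezers lying flat, 175 mm long, 6 mm thick; origin at the middle, on the shelf.
- ball: The same black ball as a body; its origin is a point on its surface that turns as it rolls.
- lid_edge (a point): Middle of the free lower edge of the white lid panel (lid_c0; 114 mm wide, 106 mm long, 6 mm thick) that closes the sloped mouth: 110 mm from the hinge line, swings up and outwards with the lid joint. The panel is not to be touched.

How it is judged:
On the way:
1. the ball has rolled out into the tray while the fingers hold the lever down (x of ball_center in the frame of dispenser below -0.075 m and z of ball_center in the frame of dispenser below 0.045 m and (contact force between the fingers and lid_c1 above 0.2 N or contact force between the fingers and lid_c2 above 0.2 N) and value of joint lid above 0.15 rad), for 0.1 s.
At the end, for the whole second after the job is handed in: The lid is shut (lid joint below 0.03 rad) and the ball lies inside the walls of the catch tray (value of joint lid below 0.03 rad and x of ball_center in the frame of dispenser between -0.2 and -0.075 m and y of ball_center in the frame of dispenser between -0.055 and 0.055 m and z of ball_center in the frame of dispenser below 0.045 m); the robot touches nothing.
It fails at once if the lid slams (falls shut faster than 2 rad/s between 0.3 and 0.06 rad) (value of joint lid between 0.06 and 0.3 rad and velocity of joint lid below -2 rad/s).
It fails at once if the lever is gripped or forced (over 25 N) (contact force between the fingers and lid_c2 above 25 N).
It fails at once if the lid panel is touched (contact force between any of the arm, the fingers and lid_c0 above 0.5 N).
It fails at once if the ball is touched, lifted or carried (contact force between any of the arm, the fingers and ball above 0.2 N or height (world z) of ball_center above 0.12 m).
It fails at once if the jar, nozzle or tweezers are moved by more than 15 mm (distance of any of food_jar, nozzle, tweezers from where it was at the start of the episode above 0.015 m).
It also fails if it takes over 32 s, if anything falls off the work surface, if the arm or the gripper's body presses on something with over 40 N, if the wrist force passes 120 N, or if a joint passes its speed limit or range.

## Working session

There is one attempt and no reset: what is moved stays moved. The work goes in short steps, Python scripts to look and compute and a tool call to move; the robot and the scene stay as the last step left them, time stands still between calls to the robot, and variables do not carry over. Pictures are saved under pics/ and viewed, and the job is handed in when it is done.

Besides the shell and the picture viewer there is one more tool, called after "Request:" as name(argument=value, ...), one argument or row to a line, values as JSON. arm_command: Moves the arm, as the interface text tells. Its arguments: {"type":"object","properties":{"increments":{"type":"array"},"force":{"type":"number"}},"required":["increments"]}

```bash
mkdir -p pics; ls
python3 - <<'E'
from rig import telemetry, optics, outline_of, manip
import cv2,numpy as np
print(telemetry.get_state(), manip.grasp_offset)
for n in ["side","top","wrist"]:
    c=optics.capture(n); cv2.imwrite(f"pics/{n}0.png",c["pixels"])
    print(n,{k:(np.round(v,4).tolist()) for k,v in c.items() if k!="pixels"})
    for l in ["dispenser","lever_pad","lid","ball","food_jar","nozzle","tweezers"]:
        try: print(l,[(round(d["score"],2),d["rect"]) for d in outline_of(n,l)][:2])
        except Exception as e: print(l,e)
E
```

```text
pics
{'time': 0.0, 'joint_pos': array([-1.25097432e+00,  2.76600824e-01,  1.50616631e+00,  6.34607215e-06,
        1.36068969e+00, -1.20999119e-01]), 'joint_vel': array([-3.27214831e-04, -3.34912899e-05,  5.70115891e-04, -1.01732444e-04,
       -4.40239099e-04,  4.24173733e-04]), 'joint_torque': array([ 2.14439247e-04, -4.16774261e+01, -2.45807827e+01, -3.06604834e-04,
        1.11943006e-02, -4.72912717e-06]), 'tool_pos': array([ 0.24516858, -0.51951465,  0.23042317]), 'ee_rot': array([-1.57264612e+00,  2.31171135e-04, -2.70077307e+00]), 'ft_force': array([ 0.37528332,  0.57487758, -0.38011985]), 'moment': array([0.01070693, 0.00448882, 0.02631355]), 'finger_gap': 0.9989188182642301} -0.0187
side {'fx': 475.8832, 'fy': 475.8832, 'cx': 320.0082, 'cy': 195.6696, 'k1': -0.0656, 'xyz': [0.5461, 0.8096, 0.9976], 'rotation': [-2.3892, -0.0184, -3.0518]}
dispenser []
lever_pad [(0.69, [274.4, 169.3, 331.0, 215.9])]
lid [(0.84, [277.5, 174.3, 329.6, 217.1])]
ball []
food_jar [(0.91, [374.0, 124.4, 394.6, 161.0])]
nozzle [(0.95, [322.0, 291.5, 349.3, 339.1])]
tweezers [(0.47, [312.9, 138.3, 357.5, 149.6])]
top {'fx': 364.0332, 'fy': 364.0332, 'cx': 319.8684, 'cy': 201.0596, 'k1': -0.0144, 'xyz': [0.4339, -0.0087, 0.9358], 'rotation': [-2.9584, -0.0024, -1.5734]}
dispenser [(0.75, [270.5, 111.9, 391.1, 237.1])]
lever_pad [(0.78, [267.5, 153.9, 371.1, 201.3])]
lid [(0.7, [271.0, 151.7, 370.5, 204.5])]
ball []
food_jar [(0.92, [430.8, 254.7, 472.1, 278.0])]
nozzle [(0.68, [184.8, 210.7, 217.5, 237.0])]
tweezers [(0.73, [442.6, 175.9, 452.5, 241.4])]
wrist {'fx': 297.2535, 'fy': 297.2535, 'cx': 322.3315, 'cy': 198.7308, 'k1': -0.0004, 'xyz': [0.3044, -0.4921, 0.3752], 'rotation': [2.8747, -0.0012, -1.1309]}
dispenser []
lever_pad []
lid []
ball []
food_jar []
nozzle []
tweezers []
```

View pics/top0.png

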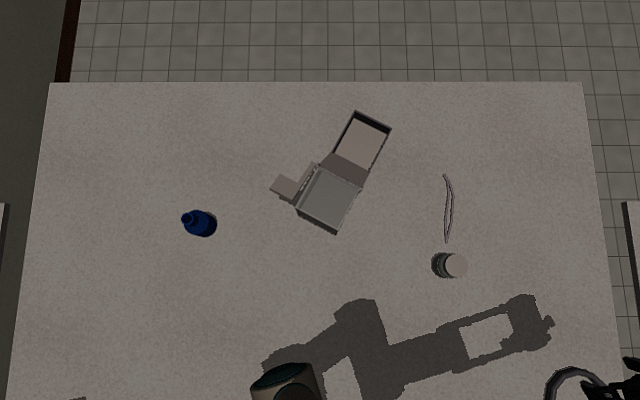

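View pics/side0.png

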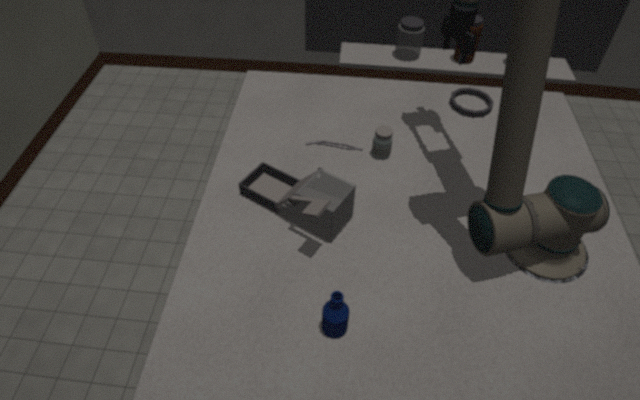

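Run:
```python
import cv2
a=cv2.imread("pics/top0.png")[100:250,240:440]; a=cv2.convertScaleAbs(a,alpha=1.7)
cv2.imwrite("pics/topz.png",cv2.resize(a,None,fx=4,fy=4,interpolation=cv2.INTER_CUBIC))
a=cv2.imread("pics/side0.png")[150:270,225:375]; a=cv2.convertScaleAbs(a,alpha=1.7)
cv2.imwrite("pics/sidez.png",cv2.resize(a,None,fx=5,fy=5,interpolation=cv2.INTER_CUBIC))
```

```text
(no output)
```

View pics/topz.png

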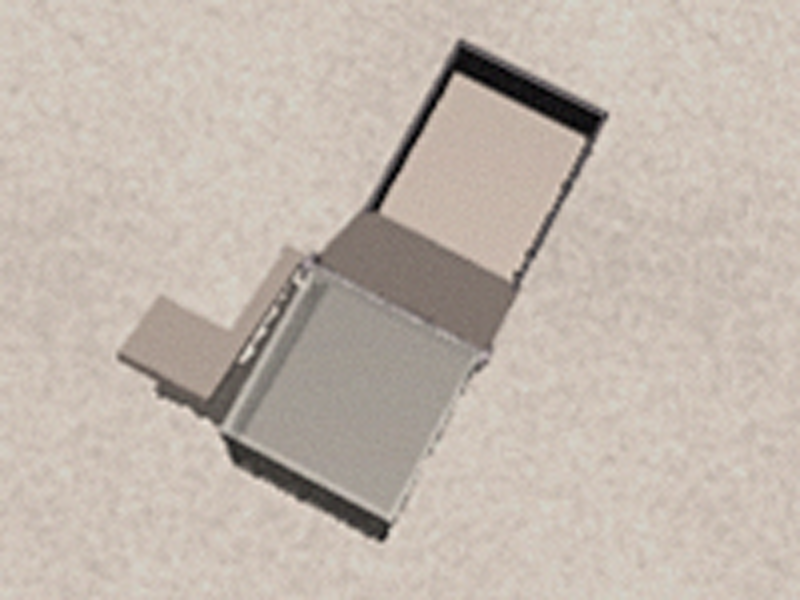

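View pics/sidez.png

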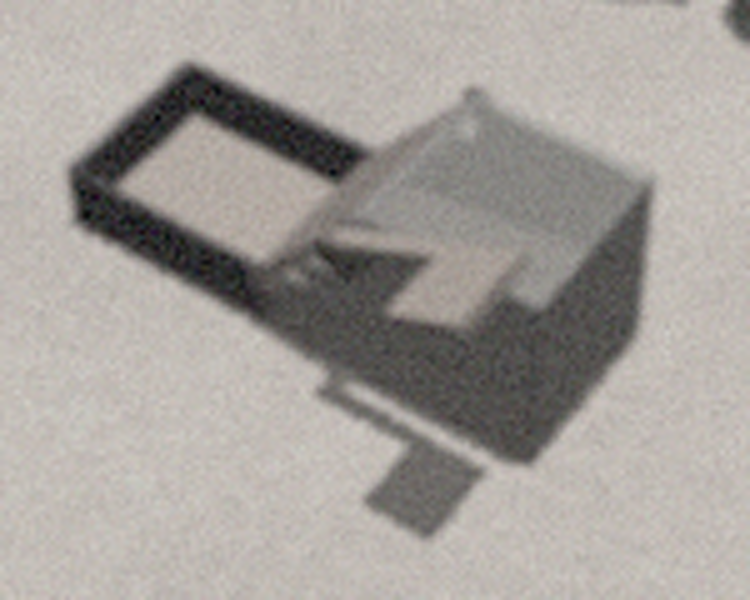

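```bash
cat > h.py <<'E'
import numpy as np, cv2
from scipy.spatial.transform import Rotation as R
CAM={"side":dict(f=475.8832,c=(320.0082,195.6696),k=-.0656,p=[.5461,.8096,.9976],r=[-2.3892,-.0184,-3.0518]),
"top":dict(f=364.0332,c=(319.8684,201.0596),k=-.0144,p=[.4339,-.0087,.9358],r=[-2.9584,-.0024,-1.5734])}
def proj(n,P):
    C=CAM[n]; q=(np.atleast_2d(P)-C["p"])@R.from_euler("xyz",C["r"]).as_matrix()
    s=q[:,:2]/q[:,2:]; r2=(s**2).sum(1,keepdims=True)
    return s*(1+C["k"]*r2)*C["f"]+C["c"]
def disp(p,P):
    P=np.atleast_2d(P); c,s=np.cos(p[2]),np.sin(p[2])
    return np.c_[p[0]+c*P[:,0]-s*P[:,1],p[1]+s*P[:,0]+c*P[:,1],P[:,2]]
def pad(u,v): return [.092+u*np.cos(.42),-.09+v,.161+u*np.sin(.42)]
E
cat > fit.py <<'E'
from h import *
from scipy.optimize import least_squares
T=[((-.202,-.054,.046),(355,110)),((-.202,.054,.046),(391.5,128)),((.11,-.055,.129),(295.5,208)),((.11,.055,.129),(337,230)),
(pad(-.023,-.028),(280,174)),(pad(.023,-.028),(269.5,189)),(pad(.023,.028),(293,199.5))]
S=[((-.202,.054,.046),(263,163)),((-.202,-.054,.046),(239.4,184.4)),((.11,.055,.129),(356,186.4)),((.11,-.055,.129),(333,211)),((.11,-.055,0),(331,243)),
(pad(-.023,-.028),(302.6,213)),(pad(.023,-.028),(318.6,216)),(pad(.023,.028),(330,200))]
def res(p,full=False):
    o=[proj(n,disp(p,[a for a,_ in L]))-[b for _,b in L] for n,L in (("top",T),("side",S))]
    return o if full else np.concatenate(o).ravel()
s=least_squares(res,[.5,0,2.2],loss="soft_l1"); print(s.x); print(np.round(res(s.x,1)[0],1),np.round(res(s.x,1)[1],1))
for k in [(.092,-.09,.161),(.083,-.09,.085),(-.135,0,.006)]: print(disp(s.x,[k]))
print("yaw",np.degrees(s.x[2]))
E
python3 fit.py
```

```text
[ 0.6399121  -0.05702886  2.63334595]
[[ 1.7 -0.9]
 [ 2.1  0.1]
 [-0.3 -1.3]
 [ 1.2  0.4]
 [-1.5  2.3]
 [-1.7  1.7]
 [-2.6  3.6]] [[-0.8 -2.6]
 [-1.4 -2.7]
 [-0.8 -2.2]
 [-1.4 -0.5]
 [-1.2 -0.1]
 [ 0.8  0.5]
 [-0.3  0.1]
 [ 1.7  1.3]]
[[0.60333915 0.06636652 0.161     ]]
[[0.61120154 0.0619867  0.085     ]]
[[ 0.75784797 -0.12272611  0.006     ]]
yaw 150.87960906472287
```

```bash
sed -i 's/\.092+u/.0824+u/' h.py; sed -i 's/(.092,-.09,.161),(.083,-.09,.085)/(.0824,-.09,.161),(.094,-.09,.125),(.085,-.09,.085)/' fit.py; python3 fit.py
python3 - <<'E'
from h import *
M=R.from_euler("xyz",[-1.57264612e+00,2.31171135e-04,-2.70077307e+00]).as_matrix(); print(M.round(3))
E
```

```text
[ 0.63756395 -0.05470036  2.64797998]
[[-0.3 -0.3]
 [ 0.4  0.2]
 [-0.9  0.4]
 [ 1.   1.5]
 [-0.4  0.5]
 [-0.4 -0. ]
 [-1.1  1.5]] [[-1.  -1.5]
 [-1.3 -1.3]
 [ 0.1 -2. ]
 [ 0.2  0.1]
 [ 0.3  0.4]
 [-0.8 -0.4]
 [-1.9 -1. ]
 [-0.1  0.2]]
[[0.60764323 0.06359804 0.161     ]]
[[0.59742796 0.06909424 0.125     ]]
[[0.6053536  0.06482994 0.085     ]]
[[ 0.75644858 -0.11866476  0.006     ]]
yaw 151.7180769361582
[[-0.904 -0.001  0.427]
 [-0.427  0.002 -0.904]
 [-0.    -1.    -0.002]]
```

Request:
arm_command(
  increments=[
    [[-50,-3,-32,0,-10,0,0],[-100,-6,-65,0,-20,0,0],[-150,-9,-97,0,-30,0,0],[-200,-12,-130,0,-40,0,0],[-250,-15,-162,0,-50,0,0],[-300,-18,-194,0,-60,0,0],[-350,-20,-226,0,-70,0,0],[-400,-20,-259,0,-80,0,0],[-450,-20,-291,0,-90,0,0],[-500,-20,-324,0,-100,0,0]],
  ],
  force=20,
)

```text
time: 2.45
tool_pos: [0.5603, -0.012, 0.2515]
ee_rot: [-1.57, -0.001, -0.95]
ft_force: [0.3, -0.9, -0.1]
finger_gap: 0.0
```

```bash
cat > st.py <<'E'
import sys
from h import *
from rig import telemetry
s=telemetry.get_state(); M=R.from_euler("xyz",s["ee_rot"]).as_matrix()
print("t",s["time"],"pos",s["tool_pos"].round(4),"F",s["ft_force"].round(2),"gap",round(s["finger_gap"],3)); print(M.round(3)); print("j",s["joint_pos"].round(2))
D=[.63756,-.0547,2.64798]
p=s["tool_pos"]-[D[0],D[1],0]; c,q=np.cos(D[2]),np.sin(D[2]); print("in disp",np.round([c*p[0]+q*p[1],-q*p[0]+c*p[1],p[2]],4))
if len(sys.argv)>1:
    t=np.array(eval(sys.argv[1])); print("shift mm",(M.T@(disp(D,[t])[0]-s["tool_pos"])*1000).round(1))
print("yaw of tool x",np.degrees(np.arctan2(M[1,0],M[0,0])), "want 331.7/-28.3")
E
python3 st.py "(.084,-.092,.19)"
```

```text
t 2.45 pos [ 0.5603 -0.012   0.2515] F [ 0.35 -0.92 -0.12] gap 0.0
[[ 0.582  0.001  0.813]
 [-0.813 -0.001  0.582]
 [ 0.001 -1.     0.   ]]
j [-0.15  0.24  1.5  -0.    1.4  -0.77]
in disp [ 0.0883 -0.001   0.2515]
shift mm [-36.3  61.5  83.6]
yaw of tool x -54.40237680006515 want 331.7/-28.3
```

Request:
arm_command(
  increments=[
    [[-12,0,28,0,-9,0,0],[-24,0,56,0,-18,0,0],[-36,20,83.5,0,-26,0,0],[-36,50,83.5,0,-26,0,0],[-36,61,83.5,0,-26,0,0],[-36,61,83.5,0,-26,0,0]],
  ],
)

```text
time: 3.2
tool_pos: [0.6063, 0.0637, 0.1898]
ee_rot: [-1.572, 0.001, -0.502]
ft_force: [0.5, 0.4, -0.0]
finger_gap: 0.001
```

```bash
python3 st.py "(.084,-.092,.165)"
python3 - <<'E'
from rig import optics
import cv2
a=cv2.imread
for n,(y,x,h,w) in {"top":(80,220,170,220),"side":(100,200,170,200),"wrist":(0,0,400,640)}.items():
    c=optics.capture(n)["pixels"][y:y+h,x:x+w]
    c=cv2.convertScaleAbs(c,alpha=1.7)
    cv2.imwrite(f"pics/{n}1.png",cv2.resize(c,None,fx=3 if w<600 else 1,fy=3 if w<600 else 1,interpolation=cv2.INTER_CUBIC))
E
```

```text
t 3.2 pos [0.6063 0.0637 0.1898] F [ 0.48  0.39 -0.01] gap 0.001
[[ 0.877 -0.002  0.481]
 [-0.481 -0.     0.877]
 [-0.001 -1.    -0.001]]
j [-0.01  0.35  1.5  -0.    1.29 -1.08]
in disp [ 0.0837 -0.0894  0.1898]
shift mm [-0.3 24.8  2.6]
yaw of tool x -28.765370865171384 want 331.7/-28.3
```

View pics/top1.png

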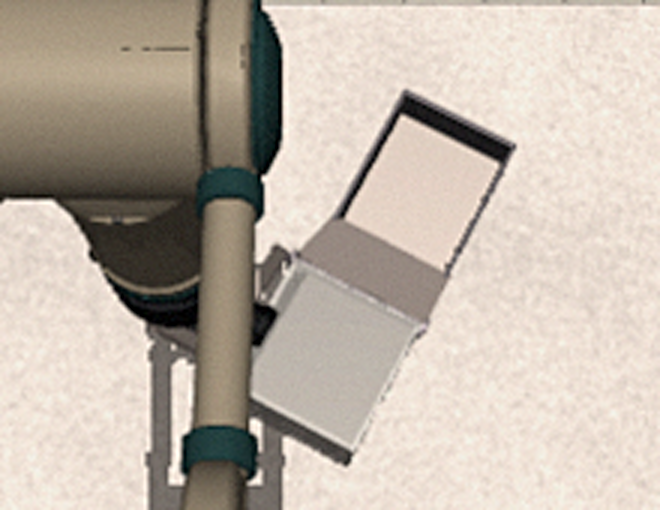

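View pics/side1.png

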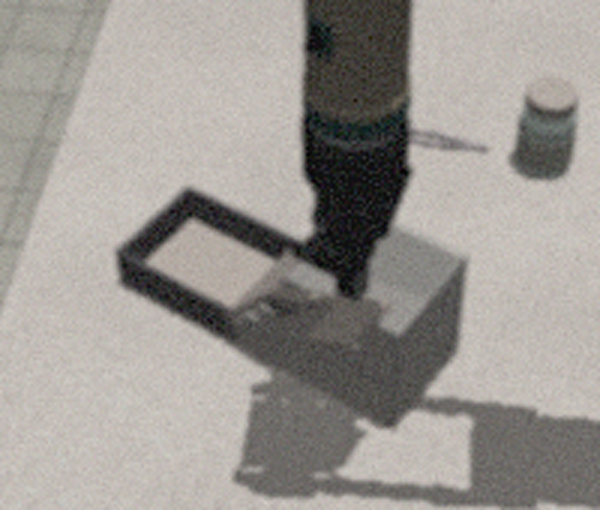

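View pics/wrist1.png

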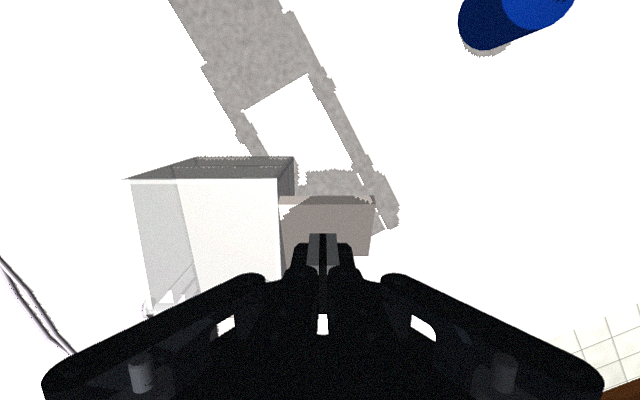

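Request:
arm_command(
  increments=[
    [[0,8,3,0,0,0,0],[0,16,3,0,0,0,0],[0,22,3,0,0,0,0],[0,27,3,0,0,0,0],[0,32,3,0,0,0,0],[0,37,3,0,0,0,0],[0,42,3,0,0,0,0]],
  ],
)

```text
time: 4.22
tool_pos: [0.6082, 0.0666, 0.1481]
ee_rot: [-1.571, -0.0, -0.502]
ft_force: [-0.7, 0.7, 2.4]
finger_gap: -0.001
```

```bash
cat > pic.py <<'E'
import sys
from rig import optics
import cv2
for n,(y,x,h,w) in {"top":(80,220,170,220),"side":(100,200,170,200),"wrist":(0,0,400,640)}.items():
    c=optics.capture(n)["pixels"][y:y+h,x:x+w]
    c=cv2.convertScaleAbs(c,alpha=1.7 if w<600 else .6)
    cv2.imwrite(f"pics/{n}{sys.argv[1]}.png",cv2.resize(c,None,fx=3 if w<600 else 1,fy=3 if w<600 else 1,interpolation=cv2.INTER_CUBIC))
E
python3 st.py;python3 pic.py 2
```

```text
t 4.225 pos [0.6082 0.0666 0.1481] F [-0.71  0.68  2.41] gap -0.001
[[ 0.877  0.     0.481]
 [-0.481 -0.     0.877]
 [ 0.    -1.     0.   ]]
j [-0.    0.39  1.55 -0.    1.2  -1.07]
in disp [ 0.0833 -0.0929  0.1481]
yaw of tool x -28.744586658912045 want 331.7/-28.3
```

View pics/side2.png

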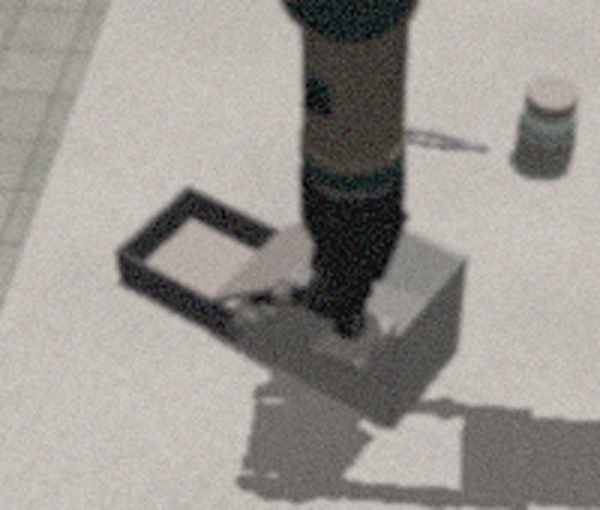

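View pics/wrist2.png

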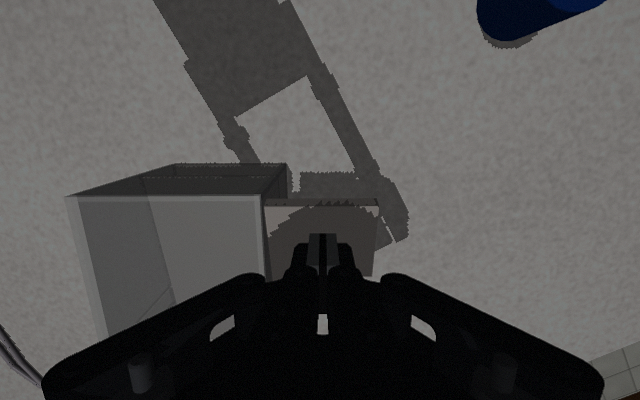

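The side view shows the fingertips on the pad at about (350,330) and the lid starting to lift. The force is about 2.4 N, so contact is confirmed. I'll keep pressing.

Request:
arm_command(
  increments=[
    [[0,5,0,0,0,0,0],[0,10,0,0,0,0,0],[0,15,0,0,0,0,0],[0,20,0,0,0,0,0],[0,25,0,0,0,0,0],[0,30,0,0,0,0,0],[0,35,0,0,0,0,0],[0,40,0,0,0,0,0],[0,43,0,0,0,0,0],[0,43,0,0,0,0,0]],
  ],
)

```text
time: 5.62
tool_pos: [0.6088, 0.0662, 0.1053]
ee_rot: [-1.571, -0.001, -0.502]
ft_force: [0.7, -1.7, 1.7]
finger_gap: -0.002
```

Request:
arm_command(
  increments=[
    [[0,0,0,0,0,0,0],[0,0,0,0,0,0,0],[0,0,0,0,0,0,0],[0,0,0,0,0,0,0],[0,0,0,0,0,0,0],[0,0,0,0,0,0,0],[0,0,0,0,0,0,0],[0,0,0,0,0,0,0]],
  ],
)

```text
time: 6.62
tool_pos: [0.6082, 0.0666, 0.1053]
ee_rot: [-1.571, -0.0, -0.502]
ft_force: [1.4, -0.3, 2.8]
finger_gap: 0.006
```

```bash
python3 st.py;python3 pic.py 3
```

```text
t 6.625 pos [0.6082 0.0666 0.1053] F [ 1.42 -0.29  2.8 ] gap 0.006
[[ 0.877  0.     0.481]
 [-0.481  0.     0.877]
 [ 0.    -1.     0.   ]]
j [-0.    0.42  1.61  0.    1.11 -1.07]
in disp [ 0.0833 -0.0929  0.1053]
yaw of tool x -28.743015623186274 want 331.7/-28.3
```

View pics/side3.png

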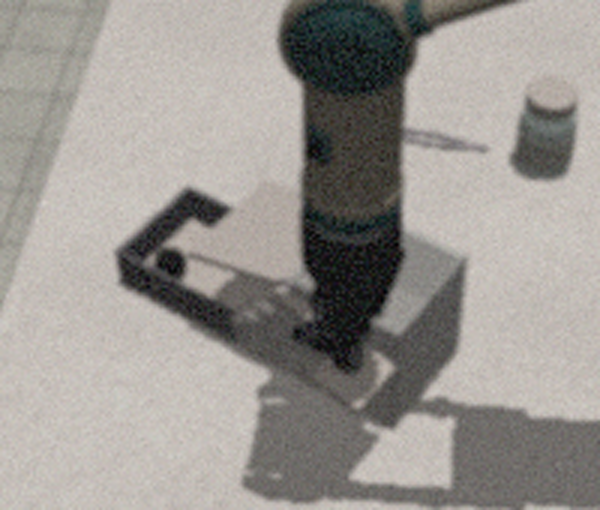

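View pics/top3.png

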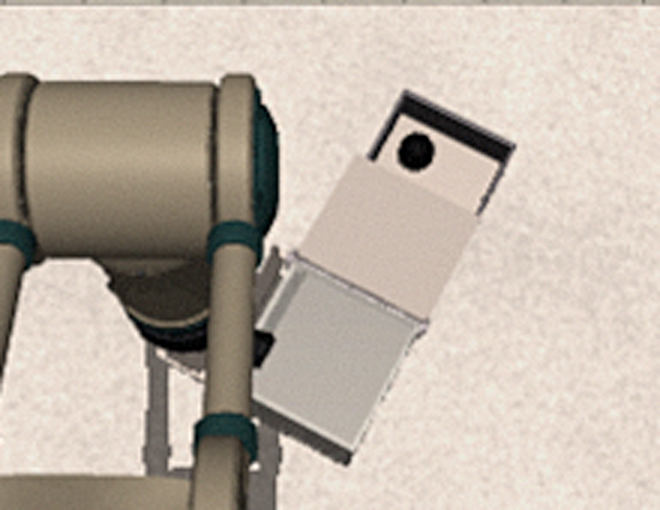

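The ball (black) lies in the tray, at about (415,150) in the top crop and (170,262) in the side crop, while the lever is still held down. Now I'll ease it back up.

Request:
arm_command(
  increments=[
    [[0,-4,0,0,0,0,0],[0,-8,0,0,0,0,0],[0,-12,0,0,0,0,0],[0,-16,0,0,0,0,0],[0,-20,0,0,0,0,0],[0,-24,0,0,0,0,0],[0,-28,0,0,0,0,0],[0,-32,0,0,0,0,0],[0,-36,0,0,0,0,0],[0,-40,0,0,0,0,0]],
  ],
)

```text
time: 8.02
tool_pos: [0.6085, 0.0665, 0.1456]
ee_rot: [-1.571, -0.001, -0.502]
ft_force: [1.5, -0.9, 1.7]
finger_gap: 0.003
```

Request:
arm_command(
  increments=[
    [[0,-3,0,0,0,0,0],[0,-6,0,0,0,0,0],[0,-9,0,0,0,0,0],[0,-12,0,0,0,0,0],[0,-15,0,0,0,0,0],[0,-18,0,0,0,0,0],[0,-21,0,0,0,0,0],[0,-24,0,0,0,0,0],[0,-27,0,0,0,0,0],[0,-30,0,0,0,0,0]],
  ],
)

```text
time: 9.28
tool_pos: [0.6079, 0.0666, 0.1753]
ee_rot: [-1.571, 0.0, -0.502]
ft_force: [-0.3, -0.4, -0.9]
finger_gap: 0.002
```

Request:
arm_command(
  increments=[
    [[0,-5,0,0,0,0,0],[0,-15,0,0,0,0,0],[0,-30,0,0,0,0,0],[0,-50,0,0,0,0,0],[0,-70,0,0,0,0,0],[0,-70,0,0,0,0,0],[0,-70,0,0,0,0,0]],
  ],
)

```text
time: 10.15
tool_pos: [0.6078, 0.0665, 0.2451]
ee_rot: [-1.571, 0.0, -0.502]
ft_force: [0.2, 0.5, 0.5]
finger_gap: 0.001
```

```bash
python3 st.py;python3 pic.py 4
```

```text
t 10.15 pos [0.6078 0.0665 0.2451] F [0.24 0.47 0.48] gap 0.001
[[ 0.877 -0.     0.481]
 [-0.481 -0.     0.877]
 [-0.    -1.    -0.   ]]
j [-0.    0.32  1.4  -0.    1.42 -1.07]
in disp [ 0.0836 -0.0927  0.2451]
yaw of tool x -28.74543484157681 want 331.7/-28.3
```

View pics/side4.png

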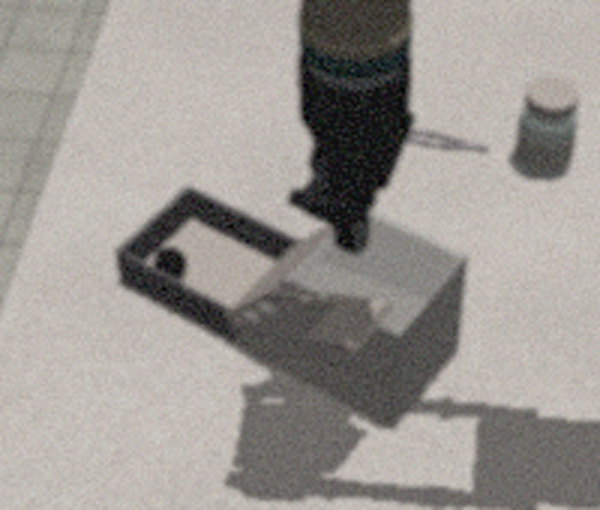

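View pics/top4.png

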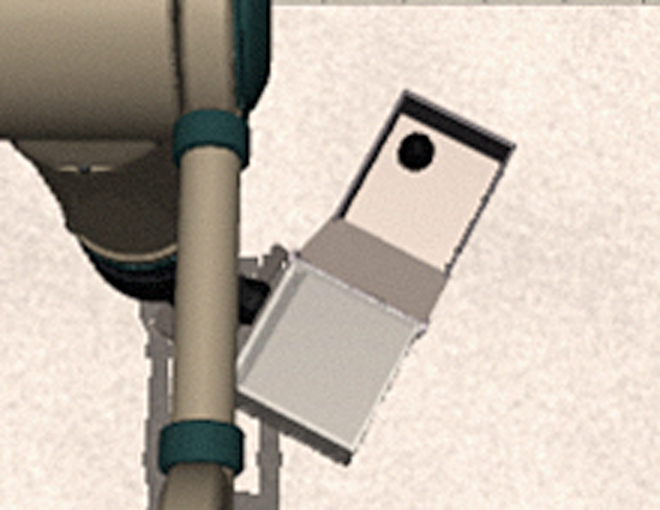

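The lid is shut, with its panel in the same place as in the first picture. The ball rests in the tray at about (415,150) in the top crop, and the fingers are clear. Handing in.

```bash
python3 -c "
from rig import order
print(order.close_job())"
```

```text
the job is handed in; nothing more can be done
None
```

The job is done and handed in at about 10 s of the 32 s allowed. No verdict was reported.

- **Pressing:** I pressed the lever pad down with closed fingertips at about 40 mm/s. The measured vertical force was between 1.7 and 2.8 N, well under the 25 N limit. I held it at an estimated 0.65 rad until the pictures showed the ball in the tray.
- **Closing:** I raised the fingertips at 24–32 mm/s with the pad following, an estimated 0.3 rad/s against the 2 rad/s slamming limit. The force was 1.7 N partway up and about zero after the pad was released.
- **Final checks:**
  - The ball is resting in the tray.
  - The lid panel looks the same as in its starting picture.
  - The fingers are about 80 mm above the pad, with no force above sensor noise.
  - The jar and tweezers show no sign of having moved.
- **Not directly checked:** The lid angle and speed are worked out from the finger height, because the joint itself can't be read. The nozzle was outside the final pictures I viewed, but the arm went nowhere near it at low height.

No check failed. My first fit of the dispenser's position was a few pixels off at the pad. Taking the 92 mm as measured along the lever brought it to about 1–2 px, and the contact height then agreed.

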